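# Slide the battery pack onto the bakery scale's shoe

### The job

The bench scale needs its battery: take the larger pack, the one with the flanged foot, set it down nose first on the open end of the scale's shoe and slide it under the rail lips until it is fully home and the spring detent holds it, then let go. Leave the smaller pack without a flange where it lies.

Things in the scene. Friction and masses are not known exactly. Their poses are not given: they have to be found in the camera images.
- pack: Loose battery pack, 0.4 kg, upright. Origin: centre of underside; x to its nose (2 brass contacts; at start within 40 deg of away from the robot), z up. Grey foot flange 90 long (x), 84 wide, 8 thick, notched across at x +9 to +25. Black body 88 x 58, top z = 40; pull tab 14 out at the tail. Grip rib on top, centred, 62 long (x), 24 wide (y), z 40 to 66: take it by this, fingers closing along y.
- shoe_entry (a point): Where to set the pack's origin down: on the flat deck (30 above the table, 160 wide) at the shoe's open end, 105 before shoe_home; same axes. Place and yaw vary. Nothing above it; walls 14 high flare from y = +-48 at the rails' ends, 60 further along x, to +-70, 22 back from here: 14 sideways room for the pack. The deck reaches 70 back.
- shoe_home (a point): Deck point where the pack's origin is when home, axes parallel; x = sliding direction, z up. Rails x -45 to +50: walls y +-48, lips 70 apart, 11.5 to 16.5 up, so the pack enters only along x; tail then flush with rail ends. Stop face x +46.5. Sprung roller 3.5 proud at x +17: 3 to 10 N in the last 35, drops into the notch at home. Scale beyond x +46, 300 wide, top 55 above deck.
- small_pack: A smaller black pack of another machine, loose, 66 x 46 x 36 with a grip rib 46 x 20 on top up to z = 58, no flanged foot. Origin: centre of its underside. Not the one wanted; it stays where it is. The two packs may change places.
Things that resemble listed ones, but are neither listed nor needed, are in the scene too. Leave any orange or pink look-alike of the pack alone.

How it is judged:
By the outcome, as a careful person would: the job done as asked, in the order asked, and still so for the second after the job is handed in, with the robot touching nothing.
It also fails if it takes over 38 s, if anything falls off the work surface, if the arm or the gripper's body presses on something with over 40 N, if the wrist force passes 120 N, or if a joint passes its speed limit or range.

### The arm

A 6-joint arm with a two-finger parallel gripper is mounted at the origin on the work surface. World frame = base frame: x ahead of the robot, y to its left, z up, the work surface at z = 0. Lengths are in m, angles in rad, forces in N, time in s.
With the tool pointing down it reaches from about 0.4 to 0.925 m from the base axis. Payload 3.4 kg.
Tool frame: the origin (TCP) lies at the very end of the fingers, on their centre line; the grasp point (between the pads) lies 19 mm behind it (env.grasp_offset is the distance from the TCP to the grasp point, in m); x points along the fingers, y is the direction in which the jaws open and shut, and the axes are right-handed (so a half turn about x gives the same grasp; the last joint's range is limited). The gripper opens to 85 mm and grips with 20 to 120 N. Pads are 22 mm wide; open, the fingers measure 114 mm over their backs; the gripper's body (76 mm by 85 mm) begins 54 mm behind the grasp point. The pads swing forward as they close: fully open they stand 13 mm farther back than shut.
Start: joints at [1.202, 0.307, 1.506, -0, 1.328, -0.073], TCP at [0.167, 0.55, 0.209] pointing down, gripper open.
Joint ranges: [-3.12, 3.12], [-1.05, 2.28], [0.14, 2.33], [-1.42, 4.57], [0.1, 2.73], [-2.68, 2.68]. Speed limits (rad/s): [2.57, 2.57, 3.14, 3.14, 3.14, 3.14].

### API

Orientations are given as a 3x3 rotation matrix whose columns are the frame's x, y, z axes.
In Python, from station import telemetry, snapshot, env gives the robot as it stands. The module is installed in compiled form; this text tells all that it offers.
- The arm moves only by the tool send_rows, never from a script. Its argument "moves" is a list of rows, each an object of numbers: "x", "y", "z": the shift along the tool's x, y, z in cm; "yaw": the turn about the tool's x in rad. A call has 1 to 10 rows; each row shifts and turns the commanded pose from where the row before left it, along the tool's axes as they then stand; what a row does not reach is not made up. A row lasts 1/12 s, in which the tool goes at most 41.7 mm and 7.16 degrees, less where a joint would pass 70% of its speed; a pose out of reach is approached as far as the arm can. A call with a gripper value outside its range is refused whole. "claw" is the opening in per cent of the stroke, from 0 (shut) to 100 (fully open), set as the call begins (left out, the last holds). The fingers move at their own pace and stop on an object; the grip force is fixed at half the most. Time passes only in rows, so rows that do not move let the fingers close. It gives the time, the measured TCP pose, the force and the opening at its end, in the units of the state.
- telemetry.read_state(): the state, without advancing time (a new reading comes with each control period).
- snapshot(name): name is "scene" or "top"; returns a dict with "pixels" (400x640x3 uint8, red, green, blue), "fx", "fy", "cx", "cy" (pixels), "k1" (the pictures are not rectified: a ray, as slopes to the right and down, at radius r is drawn at 1 + k1 r^2 times it, then the intrinsics apply), "world_from_camera" (4x4, takes a point from camera to world coordinates). Camera axes: x right, y up, looking along -z (the intrinsics and any distortion apply to the point x, -y, -z); pixel columns grow to the right and rows downward; lengths in m; the calibration is good to about 2 mm. A picture is of the moment at which its call begins. There is no depth.
- env.close_job(): hands the job in, once; it reports no verdict.
The state is a dict: "time": time; "joints": joint angles; "dq": joint speeds; "joint_efforts": joint torques, N m; "position": TCP position; "tcp_rot": TCP orientation; "wrist_force": force on the tool from outside, world axes, zero at the start; "ft_torque": the same for the moment, N m; "opening": opening from 0.0 (shut) to 1.0 (fully open).
Only numpy, scipy, OpenCV 4.12 (cv2) and the standard library are available. Lean on these libraries where they do the work, as an engineer would, in place of code of your own. Each camera call takes 0.05 s, during which the arm holds its last target.

## Working session

There is one attempt and no reset: what is moved stays moved. The work goes in short steps, Python scripts to look and compute and a tool call to move; the robot and the scene stay as the last step left them, time stands still between calls to the robot, and variables do not carry over. Pictures are saved under pics/ and viewed, and the job is handed in when it is done.

Besides the shell and the picture viewer there is one more tool, called after "Emit:" in YAML: its name, and indented under it one key for each argument. send_rows: Moves the arm, as the interface text tells. Its arguments: {"type":"object","properties":{"moves":{"type":"array","items":{"type":"object","properties":{"x":{"type":"number"},"y":{"type":"number"},"z":{"type":"number"},"yaw":{"type":"number"}}}},"claw":{"type":"number"}},"required":["moves"]}

```bash
mkdir -p pics; cat > h.py <<'E'
import numpy as np,cv2,pickle
from station import telemetry,snapshot,env
def take(n,tag):
    s=snapshot(n); cv2.imwrite(f'pics/{tag}.png',s['pixels'][:,:,::-1]); pickle.dump(s,open(f'{tag}.pkl','wb')); return s
def load(tag): return pickle.load(open(f'{tag}.pkl','rb'))
def ray(s,u,v):
    K=np.array([[s['fx'],0,s['cx']],[0,s['fy'],s['cy']],[0,0,1.]])
    p=cv2.undistortPoints(np.array([[[u,v]]],float),K,np.array([s['k1'],0,0,0.]))[0,0]
    T=s['world_from_camera']; d=T[:3,:3]@np.array([p[0],-p[1],-1]); return T[:3,3],d
def onz(s,u,v,z):
    o,d=ray(s,u,v); return o+d*(z-o[2])/d[2]
def proj(s,P):
    T=np.linalg.inv(s['world_from_camera']); c=T[:3,:3]@np.array(P)+T[:3,3]
    x,y=c[0]/-c[2],-c[1]/-c[2]; f=1+s['k1']*(x*x+y*y); return s['fx']*x*f+s['cx'],s['fy']*y*f+s['cy']
E
python3 - <<'E'
from h import *
for n in('scene','top'):
    s=take(n,n+'0'); print(n,s['fx'],s['cx'],s['cy'],s['k1'],s['world_from_camera'].round(3))
print(telemetry.read_state())
E
```

```text
scene 391.5414217895295 319.5180002109603 200.68453099540653 -0.03253475337169359 [[-0.772 -0.469  0.429  0.903]
 [ 0.636 -0.553  0.539  0.35 ]
 [-0.015  0.688  0.725  0.645]
 [ 0.     0.     0.     1.   ]]
top 455.4697105721432 320.7629200089135 199.33221785114398 -0.033653493456921514 [[-0.004  0.991 -0.135  0.46 ]
 [-0.999  0.001  0.039 -0.087]
 [ 0.039  0.135  0.99   0.98 ]
 [ 0.     0.     0.     1.   ]]
{'time': 0.1, 'joints': array([ 1.20251652e+00,  3.07494596e-01,  1.50753313e+00, -3.25532461e-06,
        1.32838848e+00, -7.35008332e-02]), 'dq': array([-0.00171198, -0.00115697, -0.002517  , -0.00075087, -0.00149603,
        0.00036912]), 'joint_efforts': array([-2.86779205e-04, -4.58530855e+01, -2.52606153e+01, -1.14918566e-04,
        5.66696894e-03, -1.12277274e-05]), 'position': array([0.16684165, 0.54957565, 0.20797887]), 'tcp_rot': array([[-6.53549796e-04,  2.90527022e-01,  9.56866565e-01],
       [-1.70241446e-03,  9.56865059e-01, -2.90527728e-01],
       [-9.99998337e-01, -1.81885781e-03, -1.30761560e-04]]), 'wrist_force': array([0.00077811, 0.26008251, 0.20990357]), 'ft_torque': array([ 0.0201024 ,  0.00525292, -0.01283826]), 'opening': 1.001383290163186}
```

View pics/scene0.png

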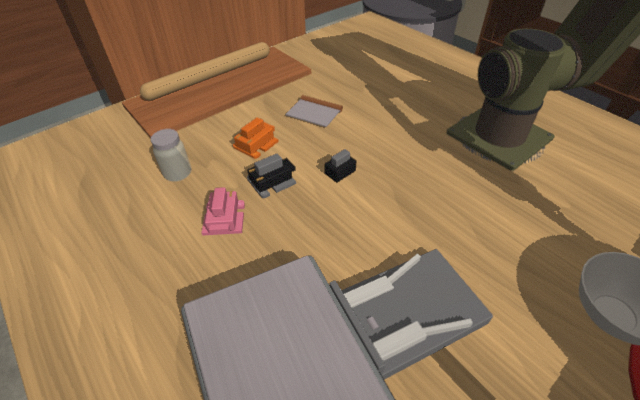

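View pics/top0.png

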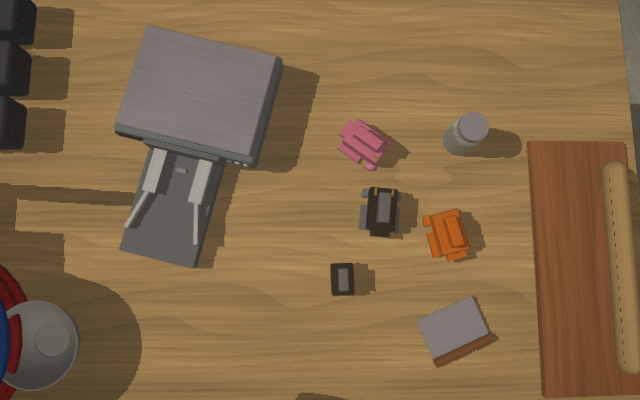

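The top view shows the wanted pack near (380,210), with the small pack at (342,279), the orange look-alike at (447,234) and the pink one at (363,144). The shoe's open end is near (160,250) and its rails rise toward the scale at (200,95). I'll zoom in to measure.

```bash
python3 - <<'E'
from h import *
s=load('top0')['pixels'][:,:,::-1]
cv2.imwrite('pics/z1.png',cv2.resize(s[170:250,340:420],None,fx=7,fy=7,interpolation=cv2.INTER_CUBIC))
cv2.imwrite('pics/z2.png',cv2.resize(s[125:275,110:260],None,fx=4,fy=4,interpolation=cv2.INTER_CUBIC))
s=load('scene0')['pixels'][:,:,::-1]
cv2.imwrite('pics/z3.png',cv2.resize(s[240:380,310:500],None,fx=4,fy=4,interpolation=cv2.INTER_CUBIC))
cv2.imwrite('pics/z4.png',cv2.resize(s[135:215,230:320],None,fx=7,fy=7,interpolation=cv2.INTER_CUBIC))
E
```

```text
(no output)
```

View pics/z1.png

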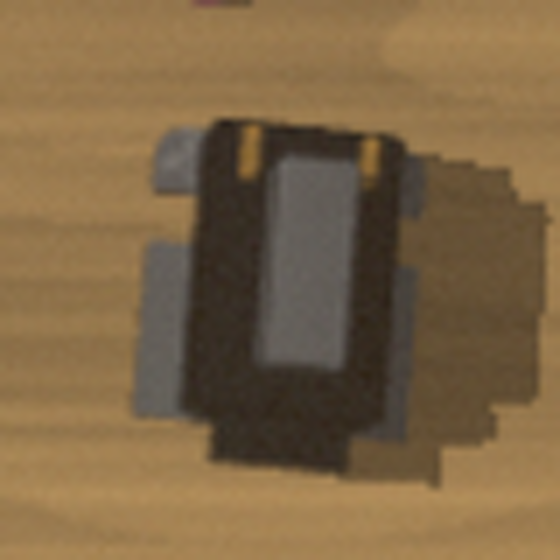

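View pics/z2.png

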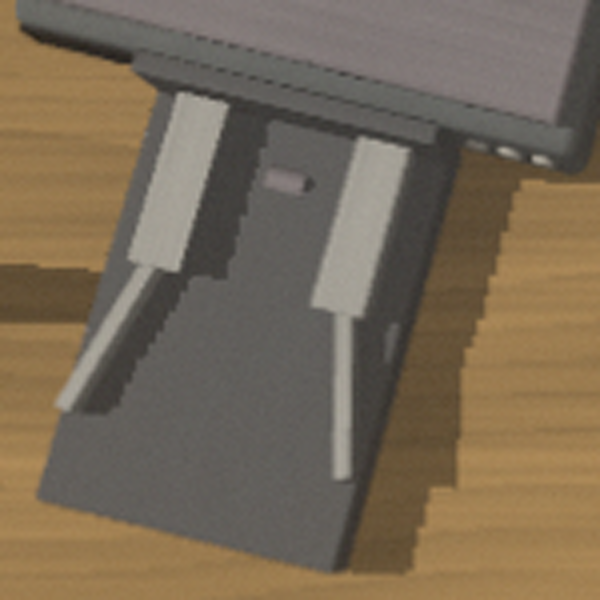

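View pics/z3.png

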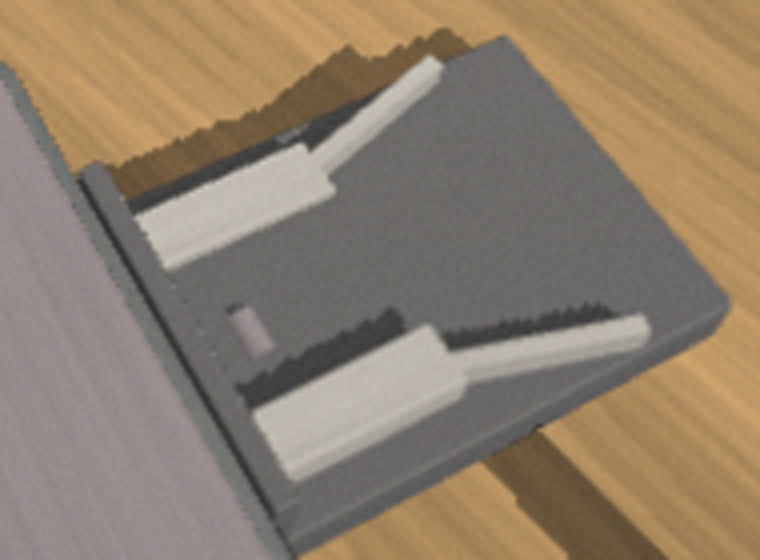

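View pics/z4.png

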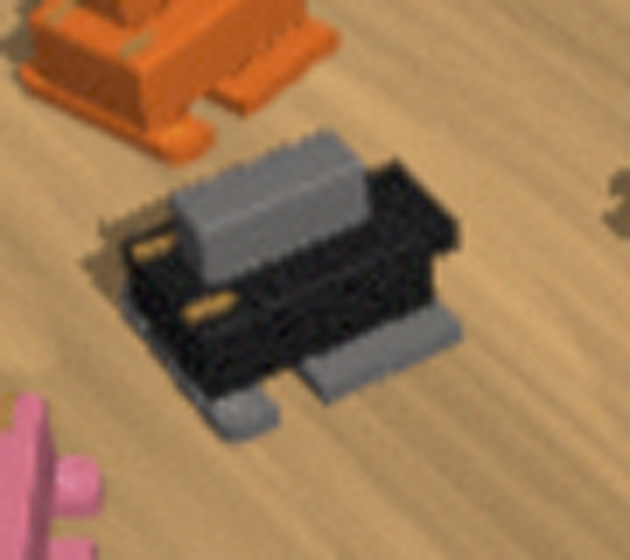

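```bash
python3 - <<'E'
from h import *
T=load('top0');S=load('scene0')
def conv(pts,f,ox,oy): return [((x+.5)/f-.5+ox,(y+.5)/f-.5+oy) for x,y in pts]
def quad(s,pts,z): return np.array([onz(s,u,v,z)[:2] for u,v in pts])
def rep(name,q):
    # order: nose-left,nose-right,tail-right,tail-left
    c=q.mean(0); a=(q[0]+q[1]-q[2]-q[3])/2; b=(q[0]+q[3]-q[1]-q[2])/2
    print(name,'c',c.round(4),'L %.4f W %.4f'%(np.linalg.norm(a),np.linalg.norm(b)),'yaw',round(np.degrees(np.arctan2(a[1],a[0])),2),round(np.degrees(np.arctan2(-b[0],b[1])),2))
rep('rib top',quad(T,conv([(280,157),(360,157),(345,368),(262,365)],7,340,170),.066))
rep('rib scene',quad(S,conv([(207,227),(172,195),(328,131),(365,175)],7,230,135),.066)[[1,0,3,2]] if 0 else quad(S,conv([(207,227),(172,197),(328,131),(365,175)],7,230,135),.066))
L=quad(T,conv([(177,93),(228,102),(180,271),(128,262)],4,110,125),.0465)
R=quad(T,conv([(358,137),(411,149),(362,318),(311,306)],4,110,125),.0465)
rep('L',L);rep('R',R); rep('inner top',np.array([L[1],R[0],R[3],L[2]]))
d=quad(T,conv([(38,498),(340,572)],4,110,125),.03);print('deck end',d,d.mean(0),np.linalg.norm(d[0]-d[1]))
# scene: left lip (+y) is lower one
L=quad(S,conv([(291,462),(250,410),(432,325),(466,362)],4,310,240),.0465)
L=quad(S,conv([(291,470),(252,412),(432,326),(466,376)],4,310,240),.0465)
R=quad(S,conv([(168,262),(137,215),(303,146),(334,188)],4,310,240),.0465)
rep('sL',L);rep('sR',R);rep('inner sc',np.array([L[1],R[0],R[3],L[2]]))
d=quad(S,conv([(728,305),(508,40)],4,310,240),.03);print('deck end',d,d.mean(0),np.linalg.norm(d[0]-d[1]))
# masks
for s,n,(x0,x1,y0,y1) in((T,'top',(340,420,170,250)),(S,'scene',(230,320,135,215))):
    p=s['pixels'][y0:y1,x0:x1].astype(int); m=((p.max(2)-p.min(2)<22)&(p.mean(2)>80)).astype(np.uint8)
    nn,lab,st,ce=cv2.connectedComponentsWithStats(m)
    for i in range(1,nn):
        if st[i][4]>40: print(n,st[i],ce[i]+[x0,y0], cv2.minAreaRect(np.argwhere(lab==i)[:,::-1].astype(np.float32)))
E
```

```text
rib top c [ 0.5689 -0.2518] L 0.0616 W 0.0239 yaw -5.8 -1.02
rib scene c [ 0.5702 -0.2521] L 0.0561 W 0.0229 yaw -9.1 -3.91
L c [0.6477 0.2208] L 0.0914 W 0.0271 yaw -13.17 -9.93
R c [0.624  0.1261] L 0.0912 W 0.0276 yaw -13.83 -13.03
inner top c [0.6363 0.1735] L 0.0912 W 0.0702 yaw -13.26 -15.05
deck end [[0.48536475 0.29072318]
 [0.44758816 0.13491517]] [0.46647645 0.21281918] 0.16032219778737586
sL c [0.6428 0.2202] L 0.0835 W 0.0251 yaw -13.8 -12.41
sR c [0.6198 0.126 ] L 0.0823 W 0.0249 yaw -14.8 -11.7
inner sc c [0.6312 0.1731] L 0.0832 W 0.0720 yaw -14.52 -14.33
deck end [[0.48804104 0.28986832]
 [0.44970536 0.14063982]] [0.4688732  0.21525407] 0.15407391700958373
top [22 19  7  8 42] [365.11904762 192.5       ] ((25.013513565063477, 22.41891860961914), (5.096368789672852, 7.726752281188965), 9.462322235107422)
top [ 38  22  13  30 317] [383.86750789 207.0126183 ] ((43.968971252441406, 36.872413635253906), (11.045050621032715, 29.148963928222656), 4.763641834259033)
top [ 20  35   7  24 137] [362.90510949 216.3649635 ] ((23.0, 46.5), (23.0, 6.0), 90.0)
scene [ 25  19  27  21 339] [268.79056047 163.7640118 ] ((39.053253173828125, 28.727813720703125), (13.53846263885498, 26.4615421295166), 67.38013458251953)
scene [ 44  43  22  14 138] [284.5        184.69565217] ((54.56848907470703, 49.65068435668945), (6.289804458618164, 22.01431655883789), 65.55604553222656)
scene [30 55 10  8 53] [264.58490566 193.77358491] ((34.600006103515625, 58.700008392333984), (6.260990142822266, 8.497057914733887), 63.43495178222656)
```

Emit:
send_rows:
  moves:
    - {"y": -1.6,"z": 3.4}
    - {"y": -1.6,"z": 3.4}
    - {"y": -1.6,"z": 3.4}
    - {"y": -1.6,"z": 3.4}
    - {"y": -1.6,"z": 3.4}
    - {"y": -1.6,"z": 3.4}
    - {"y": -1.6,"z": 3.4}
    - {"y": -1.6,"z": 3.4}
    - {"y": -1.6,"z": 3.4}
    - {"y": -1.6,"z": 3.4}
  claw: 100

```text
invalid input
```

```bash
cat >> h.py <<'E'
def go(x,y,z,yawdeg):
    s=telemetry.read_state(); R=s['tcp_rot']; d=R.T@(np.array([x,y,z])-s['position'])
    psi=np.arctan2(R[1,2],R[0,2])
    print('t',round(s['time'],2),'pos',s['position'].round(4),'psi',round(np.degrees(psi),2),'F',s['wrist_force'].round(1),'open',round(s['opening'],3))
    print('delta cm',(d*100).round(2),'yaw rad',round(-(np.radians(yawdeg)-psi),3),'tilt',R[:2,0].round(4))
E
python3 -c "
from h import *
go(.569,-.252,.2,-5.5)"
```

```text
t 0.1 pos [0.1668 0.5496 0.208 ] psi -16.89 F [0.  0.3 0.2] open 1.001
delta cm [  0.91 -65.01  61.77] yaw rad -0.199 tilt [-0.0007 -0.0017]
```

Emit:
send_rows:
  moves:
    - {"x": 0,"y": -1.6,"z": 3.4,"yaw": 0}
    - {"x": 0,"y": -1.6,"z": 3.4,"yaw": 0}
    - {"x": 0,"y": -1.6,"z": 3.4,"yaw": 0}
    - {"x": 0,"y": -1.6,"z": 3.4,"yaw": 0}
    - {"x": 0,"y": -1.6,"z": 3.4,"yaw": 0}
    - {"x": 0,"y": -1.6,"z": 3.4,"yaw": 0}
    - {"x": 0,"y": -1.6,"z": 3.4,"yaw": 0}
    - {"x": 0,"y": -1.6,"z": 3.4,"yaw": 0}
    - {"x": 0,"y": -1.6,"z": 3.4,"yaw": 0}
    - {"x": 0,"y": -1.6,"z": 3.4,"yaw": 0}

```text
time: 0.93
position: [0.4467, 0.2967, 0.2085]
tcp_rot: [[-0.001, 0.291, 0.957], [-0.0, 0.957, -0.291], [-1.0, -0.0, -0.001]]
wrist_force: [0.1, 0.4, -0.6]
opening: 0.998
```

Emit:
send_rows:
  moves:
    - {"x": 0,"y": -3.4,"z": 1.9,"yaw": 0}
    - {"x": 0,"y": -3.4,"z": 1.9,"yaw": 0}
    - {"x": 0,"y": -3.4,"z": 1.9,"yaw": 0}
    - {"x": 0,"y": -3.4,"z": 1.9,"yaw": 0}
    - {"x": 0,"y": -3.4,"z": 1.9,"yaw": 0}
    - {"x": 0,"y": -3.4,"z": 1.9,"yaw": 0}
    - {"x": 0,"y": -3.4,"z": 1.9,"yaw": 0}
    - {"x": 0,"y": -3.4,"z": 1.9,"yaw": 0}
    - {"x": 0,"y": -3.4,"z": 1.9,"yaw": 0}
    - {"x": 0,"y": -3.4,"z": 1.9,"yaw": 0}

```text
time: 1.77
position: [0.5286, -0.0841, 0.2085]
tcp_rot: [[-0.001, 0.291, 0.957], [0.0, 0.957, -0.291], [-1.0, 0.0, -0.001]]
wrist_force: [0.7, 0.4, 0.2]
opening: 0.998
```

```bash
python3 -c "
from h import *
go(.569,-.252,.15,-5.5)"
```

```text
t 1.77 pos [ 0.5286 -0.0841  0.2085] psi -16.9 F [0.7 0.4 0.2] open 0.998
delta cm [  5.84 -14.89   8.75] yaw rad -0.199 tilt [-0.0006  0.0003]
```

Emit:
send_rows:
  moves:
    - {"x": 0,"y": -3.0,"z": 1.75,"yaw": 0}
    - {"x": 0,"y": -3.0,"z": 1.75,"yaw": 0}
    - {"x": 0,"y": -3.0,"z": 1.75,"yaw": 0}
    - {"x": 0,"y": -3.0,"z": 1.75,"yaw": 0}
    - {"x": 0,"y": -2.9,"z": 1.75,"yaw": 0}
    - {"x": 1.5,"y": 0,"z": 0,"yaw": -0.1}
    - {"x": 1.5,"y": 0,"z": 0,"yaw": -0.1}
    - {"x": 1.4,"y": 0,"z": 0,"yaw": 0}
    - {"x": 1.4,"y": 0,"z": 0,"yaw": 0}
    - {"x": 0,"y": 0,"z": 0,"yaw": 0}

```text
time: 2.6
position: [0.5669, -0.2492, 0.1471]
tcp_rot: [[-0.006, 0.095, 0.995], [0.003, 0.995, -0.095], [-1.0, 0.003, -0.007]]
wrist_force: [-1.2, 0.7, -1.2]
opening: 0.997
```

```bash
python3 -c "
from h import *
go(.569,-.252,.043,-5.5)
take('scene','scene1');s=take('top','top1');s2=load('scene1')
a=cv2.resize(s['pixels'][140:270,310:450,::-1],None,fx=4,fy=4);b=cv2.resize(s2['pixels'][100:230,200:340,::-1],None,fx=4,fy=4)
cv2.imwrite('pics/a1.png',a);cv2.imwrite('pics/b1.png',b)"
```

```text
t 2.6 pos [ 0.5669 -0.2492  0.1471] psi -5.46 F [-1.2  0.7 -1.2] open 0.997
delta cm [10.41 -0.29  0.31] yaw rad 0.001 tilt [-0.0064  0.0034]
```

View pics/a1.png

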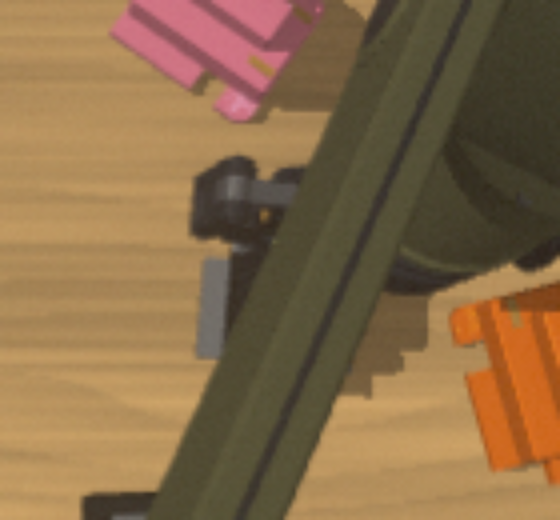

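View pics/b1.png

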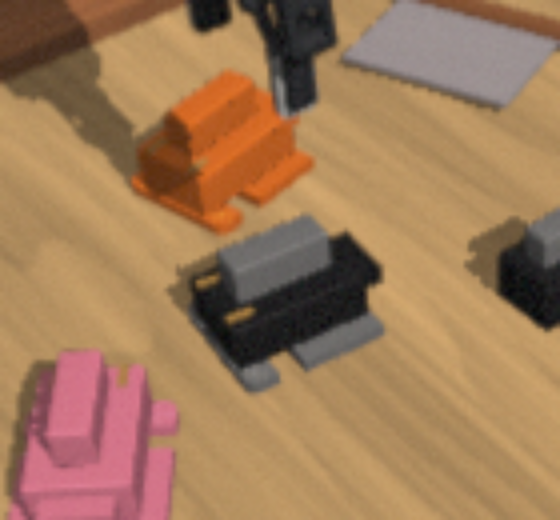

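The gripper now hangs over the pack, which hasn't moved, and both fingers are clear of the look-alikes. I'll descend next.

Emit:
send_rows:
  moves:
    - {"x": 2.0,"y": -0.1,"z": 0.1,"yaw": 0}
    - {"x": 2.0,"y": -0.1,"z": 0.1,"yaw": 0}
    - {"x": 2.0,"y": 0,"z": 0,"yaw": 0}
    - {"x": 1.5,"y": 0,"z": 0,"yaw": 0}
    - {"x": 0.5,"y": 0,"z": 0,"yaw": 0}
    - {"x": 0,"y": 0,"z": 0,"yaw": 0}
    - {"x": 0,"y": 0,"z": 0,"yaw": 0}

```text
time: 3.28
position: [0.572, -0.2527, 0.0718]
tcp_rot: [[0.001, 0.094, 0.996], [-0.001, 0.996, -0.094], [-1.0, -0.001, 0.001]]
wrist_force: [-0.9, -0.5, -0.6]
opening: 0.994
```

```bash
python3 -c "
from h import *
go(.569,-.252,.043,-5.5)
s2=take('scene','scene2')
b=cv2.resize(s2['pixels'][120:220,220:330,::-1],None,fx=6,fy=6)
cv2.imwrite('pics/b2.png',b)"
```

```text
t 3.28 pos [ 0.572  -0.2527  0.0718] psi -5.42 F [-0.9 -0.5 -0.6] open 0.994
delta cm [ 2.88  0.05 -0.31] yaw rad 0.001 tilt [ 0.0013 -0.0007]
```

View pics/b2.png

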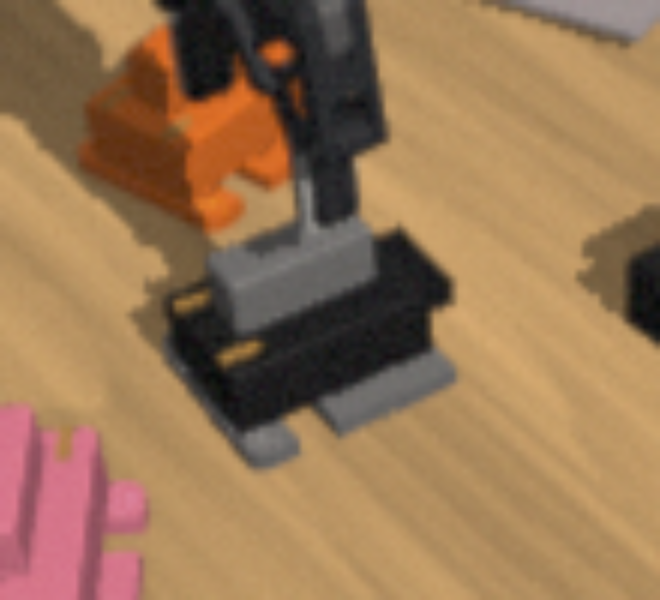

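```bash
python3 -c "
from h import *
s=load('scene2')
for z in(.072,.085):
  for w in(-.0425,0,.0425):
    P=np.array([.572,-.2527,z])+w*np.array([.094,.996,0]); u,v=proj(s,P); print(z,w,((u-220)*6),(v-120)*6)
print('rib',[( (proj(s,[.569,-.252,.066])[0]-220)*6,(proj(s,[.569,-.252,.066])[1]-120)*6)])
"
```

```text
0.072 -0.0425 228.28288657236158 174.00857831277534
0.072 0 281.218492584571 232.51799635075986
0.072 0.0425 337.2462675754575 294.4372909343738
0.085 -0.0425 223.93857532608433 147.40564852029178
0.085 0 277.3085047422004 205.775593976462
0.085 0.0425 333.83276259239597 267.58957486441517
rib [(np.float64(290.60919783421934), np.float64(242.21587195509585))]
```

View pics/scene2.png

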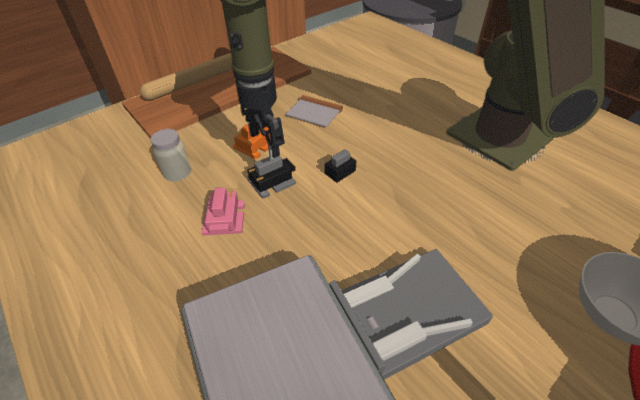

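```bash
python3 -c "
from h import *
s2=load('scene2')
b=cv2.resize(s2['pixels'][105:175,240:300,::-1],None,fx=8,fy=8,interpolation=cv2.INTER_CUBIC)
b=np.clip(b.astype(float)*1.6,0,255).astype(np.uint8)
for z,c in((.072,(0,0,255)),(.085,(0,255,0)),(.1,(255,0,0))):
  for w in(-.0425,.0425):
    for t in (-.011,.011):
      P=np.array([.572,-.2527,z])+w*np.array([.094,.996,0])+t*np.array([.996,-.094,0]); u,v=proj(s2,P); cv2.circle(b,(int((u-240)*8),int((v-105)*8)),3,c,-1)
cv2.imwrite('pics/b3.png',b)
"
```

```text
(no output)
```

View pics/b3.png

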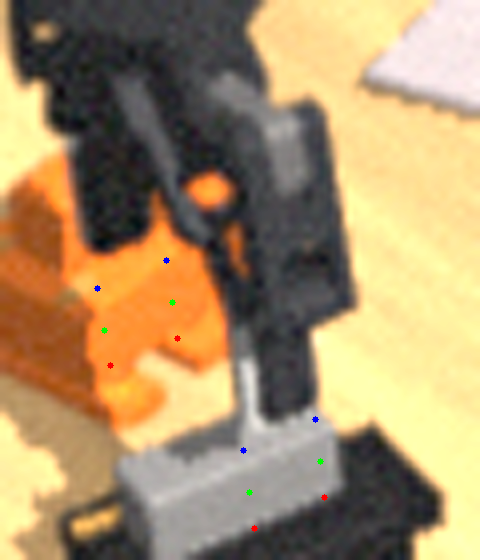

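Emit:
send_rows:
  moves:
    - {"x": 1.0,"y": 0,"z": -0.15,"yaw": 0}
    - {"x": 1.0,"y": 0,"z": -0.15,"yaw": 0}
    - {"x": 0.6,"y": 0,"z": 0,"yaw": 0}
    - {"x": 0,"y": 0,"z": 0,"yaw": 0}
    - {"x": 0,"y": 0,"z": 0,"yaw": 0}

```text
time: 3.75
position: [0.5675, -0.2518, 0.044]
tcp_rot: [[-0.002, 0.095, 0.996], [0.001, 0.996, -0.095], [-1.0, 0.001, -0.002]]
wrist_force: [0.1, 0.4, -0.8]
opening: 1.006
```

```bash
cat >> h.py <<'E'
def tips(tag,half=.0425,name='b'):
    s2=take('scene',tag); st=telemetry.read_state(); p=st['position'];R=st['tcp_rot']
    x0,y0=[int(a) for a in proj(s2,p)]; x0-=32;y0-=45
    b=cv2.resize(s2['pixels'][y0:y0+80,x0:x0+70,::-1],None,fx=8,fy=8,interpolation=cv2.INTER_CUBIC)
    b=np.clip(b.astype(float)*1.6,0,255).astype(np.uint8)
    for z,c in((0,(0,0,255)),(.013,(0,255,0)),(.03,(255,0,0))):
      for w in(-half,half):
        for t in (-.011,.011):
          u,v=proj(s2,p+R@np.array([-z,w,t])); cv2.circle(b,(int((u-x0+.5)*8),int((v-y0+.5)*8)),3,c,-1)
    cv2.imwrite(f'pics/{tag}z.png',b)
E
python3 -c "
from h import *
go(.569,-.252,.043,-5.5)
tips('scene3')"
```

```text
t 3.75 pos [ 0.5675 -0.2518  0.044 ] psi -5.44 F [ 0.1  0.4 -0.8] open 1.006
delta cm [ 0.1  -0.01  0.15] yaw rad 0.001 tilt [-0.0016  0.0009]
```

View pics/scene3z.png

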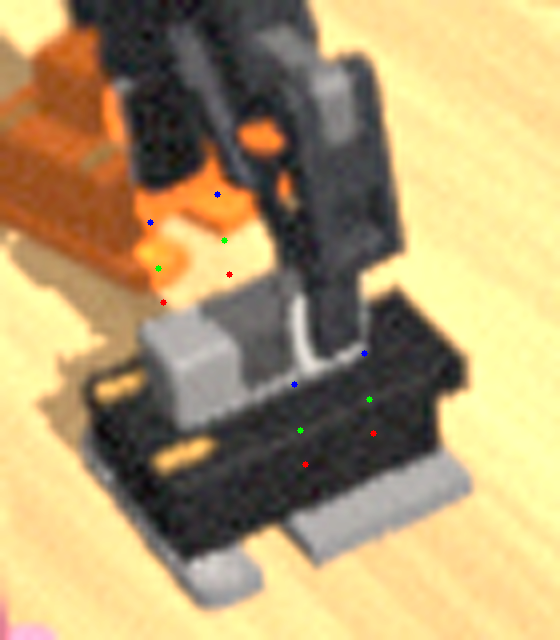

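Emit:
send_rows:
  moves:
    - {"x": 0,"y": 0,"z": 0.15,"yaw": 0}
    - {"x": 0,"y": 0,"z": 0,"yaw": 0}
    - {"x": 0,"y": 0,"z": 0,"yaw": 0}
    - {"x": 0,"y": 0,"z": 0,"yaw": 0}
  claw: 45

```text
time: 4.13
position: [0.57, -0.2524, 0.0451]
tcp_rot: [[0.001, 0.095, 0.996], [-0.0, 0.996, -0.095], [-1.0, -0.0, 0.001]]
wrist_force: [0.2, 0.9, -1.2]
opening: 0.461
```

```bash
python3 -c "
from h import *
go(.569,-.252,.043,-5.5)
tips('scene4',.0425*.45)"
```

```text
t 4.13 pos [ 0.57   -0.2524  0.0451] psi -5.43 F [ 0.2  0.9 -1.2] open 0.461
delta cm [ 0.21  0.03 -0.1 ] yaw rad 0.001 tilt [ 0.0005 -0.0003]
```

View pics/scene4z.png

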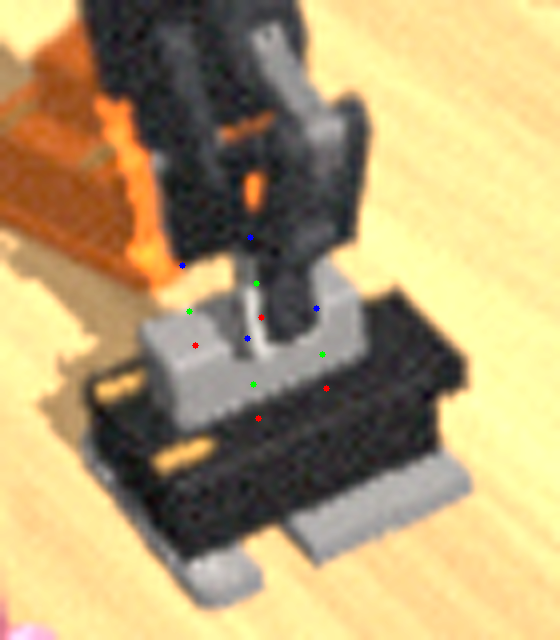

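Emit:
send_rows:
  moves:
    - {"x": 0.3,"y": 0,"z": -0.05,"yaw": 0}
    - {"x": 0.3,"y": 0,"z": -0.05,"yaw": 0}
    - {"x": 0,"y": 0,"z": 0,"yaw": 0}
    - {"x": 0.2,"y": 0,"z": 0,"yaw": 0}
    - {"x": 0,"y": 0,"z": 0,"yaw": 0}

```text
time: 4.6
position: [0.5684, -0.252, 0.0363]
tcp_rot: [[-0.001, 0.095, 0.996], [0.0, 0.996, -0.095], [-1.0, 0.0, -0.001]]
wrist_force: [0.8, 0.6, 0.6]
opening: 0.447
```

```bash
python3 -c "
from h import *
go(.569,-.252,.043,-5.5)
tips('scene5',.0425*.45)"
```

```text
t 4.6 pos [ 0.5684 -0.252   0.0363] psi -5.43 F [0.8 0.6 0.6] open 0.447
delta cm [-0.67  0.01  0.06] yaw rad 0.001 tilt [-0.0007  0.0004]
```

View pics/scene5z.png

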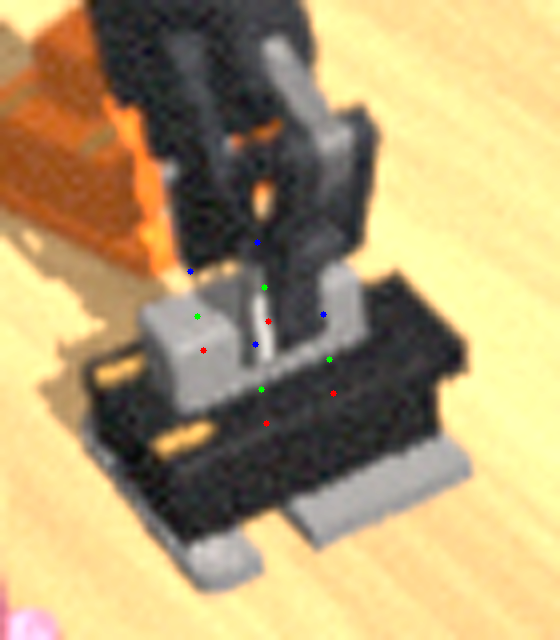

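Emit:
send_rows:
  moves:
    - {"x": 0.3,"y": 0,"z": 0.05,"yaw": 0}
    - {"x": 0,"y": 0,"z": 0,"yaw": 0}
    - {"x": 0.3,"y": 0,"z": 0,"yaw": 0}
    - {"x": 0,"y": 0,"z": 0,"yaw": 0}
    - {"x": 0,"y": 0,"z": 0,"yaw": 0}

```text
time: 5.07
position: [0.569, -0.2521, 0.0305]
tcp_rot: [[-0.001, 0.095, 0.996], [0.0, 0.996, -0.095], [-1.0, 0.0, -0.001]]
wrist_force: [0.3, 0.2, -0.3]
opening: 0.447
```

```bash
python3 -c "
from h import *
go(.569,-.252,.043,-5.5)
tips('scene6',.0425*.45)"
```

```text
t 5.07 pos [ 0.569  -0.2521  0.0305] psi -5.43 F [ 0.3  0.2 -0.3] open 0.447
delta cm [-1.25  0.01 -0.  ] yaw rad 0.001 tilt [-0.0005  0.0003]
```

View pics/scene6z.png

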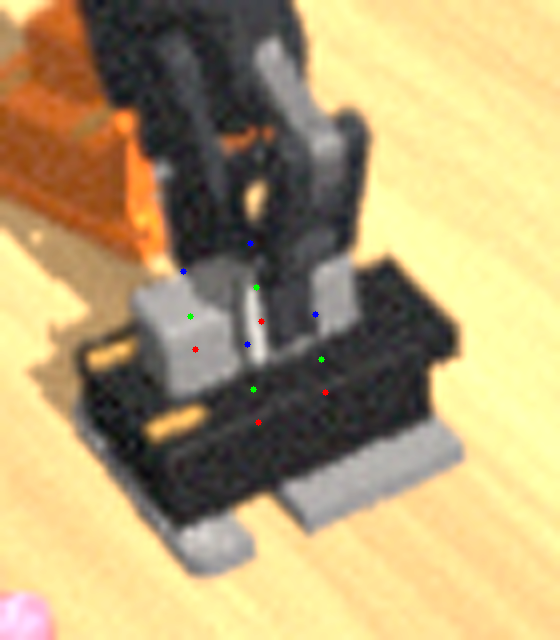

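The picture shows the pads straddling the rib with tips at about z 0.048, and no contact force. I'll close the gripper here.

Emit:
send_rows:
  moves:
    - {"x": 0,"y": 0,"z": 0,"yaw": 0}
    - {"x": 0,"y": 0,"z": 0,"yaw": 0}
    - {"x": 0,"y": 0,"z": 0,"yaw": 0}
    - {"x": 0,"y": 0,"z": 0,"yaw": 0}
    - {"x": 0,"y": 0,"z": 0,"yaw": 0}
    - {"x": 0,"y": 0,"z": 0,"yaw": 0}
  claw: 0

```text
time: 5.62
position: [0.5694, -0.252, 0.031]
tcp_rot: [[0.0, 0.095, 0.996], [0.0, 0.996, -0.095], [-1.0, 0.0, 0.0]]
wrist_force: [-0.4, 2.1, 3.7]
opening: 0.259
```

Emit:
send_rows:
  moves:
    - {"x": -0.5,"y": 0,"z": 0,"yaw": 0}
    - {"x": -1.5,"y": 0,"z": 0,"yaw": 0}
    - {"x": -2,"y": 0,"z": 0,"yaw": 0}
    - {"x": -2,"y": 0,"z": 0,"yaw": 0}
    - {"x": -2,"y": 0,"z": 0,"yaw": 0}
    - {"x": -2,"y": 0,"z": 0,"yaw": 0}
    - {"x": 0,"y": 0,"z": 0,"yaw": 0}
    - {"x": 0,"y": 0,"z": 0,"yaw": 0}

```text
time: 6.28
position: [0.5695, -0.2526, 0.1311]
tcp_rot: [[0.001, 0.095, 0.996], [-0.001, 0.996, -0.095], [-1.0, -0.001, 0.001]]
wrist_force: [-0.0, -0.1, -5.8]
opening: 0.257
```

```bash
python3 -c "
from h import *
go(.534,.1975,.131,-13.6)
tips('scene7',.012)"
```

```text
t 6.28 pos [ 0.5695 -0.2526  0.1311] psi -5.43 F [-0.  -0.1 -5.8] open 0.257
delta cm [-4.000e-02  4.447e+01 -7.790e+00] yaw rad 0.143 tilt [ 0.0013 -0.001 ]
```

View pics/scene7z.png

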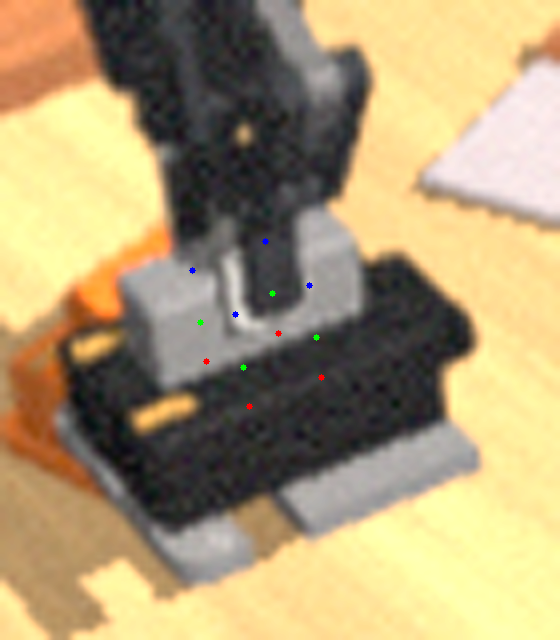

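The pack came up level and gripped at mid-rib, with about 6 N on the wrist. Next I carry it to the shoe entry.

Emit:
send_rows:
  moves:
    - {"x": 0,"y": 1.5,"z": -0.3,"yaw": 0}
    - {"x": 0,"y": 3.5,"z": -0.6,"yaw": 0.03}
    - {"x": 0,"y": 3.5,"z": -0.6,"yaw": 0.03}
    - {"x": 0,"y": 3.5,"z": -0.6,"yaw": 0.03}
    - {"x": 0,"y": 3.5,"z": -0.6,"yaw": 0.03}
    - {"x": 0,"y": 3.5,"z": -0.6,"yaw": 0.02}
    - {"x": 0,"y": 3.5,"z": -0.5,"yaw": 0}
    - {"x": 0,"y": 3.5,"z": -0.5,"yaw": 0}
    - {"x": 0,"y": 3.5,"z": -0.5,"yaw": 0}
    - {"x": 0,"y": 3.5,"z": -0.5,"yaw": 0}

```text
time: 7.17
position: [0.5757, 0.0834, 0.1286]
tcp_rot: [[-0.005, 0.233, 0.973], [-0.0, 0.973, -0.233], [-1.0, -0.001, -0.004]]
wrist_force: [0.8, -0.5, -5.2]
opening: 0.262
```

```bash
python3 -c "
from h import *
go(.534,.1975,.131,-13.6)"
```

```text
t 7.17 pos [0.5757 0.0834 0.1286] psi -13.45 F [ 0.8 -0.5 -5.2] open 0.262
delta cm [-0.22 10.13 -6.71] yaw rad 0.003 tilt [-0.0045 -0.0001]
```

Emit:
send_rows:
  moves:
    - {"x": 0,"y": 2.5,"z": -1.8,"yaw": 0}
    - {"x": 0,"y": 2.5,"z": -1.8,"yaw": 0}
    - {"x": 0,"y": 2.5,"z": -1.7,"yaw": 0}
    - {"x": 0,"y": 2.0,"z": -1.3,"yaw": 0}
    - {"x": 0,"y": 0,"z": 0,"yaw": 0}
    - {"x": 0,"y": 0,"z": 0,"yaw": 0}
    - {"x": 0,"y": 0,"z": 0,"yaw": 0}
    - {"x": 0,"y": 0,"z": 0,"yaw": 0}

```text
time: 7.83
position: [0.5355, 0.1882, 0.1299]
tcp_rot: [[-0.002, 0.233, 0.972], [-0.001, 0.972, -0.233], [-1.0, -0.001, -0.001]]
wrist_force: [-1.1, -0.6, -4.6]
opening: 0.259
```

```bash
python3 -c "
from h import *
go(.534,.1975,.061,-13.6)
s=take('scene','scene8');t=take('top','top8')
cv2.imwrite('pics/s8.png',cv2.resize(s['pixels'][190:390,290:530,::-1],None,fx=3,fy=3,interpolation=cv2.INTER_CUBIC))
cv2.imwrite('pics/t8.png',cv2.resize(t['pixels'][100:300,80:300,::-1],None,fx=3,fy=3,interpolation=cv2.INTER_CUBIC))"
```

```text
t 7.83 pos [0.5355 0.1882 0.1299] psi -13.48 F [-1.1 -0.6 -4.6] open 0.259
delta cm [ 6.89  0.88 -0.35] yaw rad 0.002 tilt [-0.0016 -0.0009]
```

View pics/s8.png

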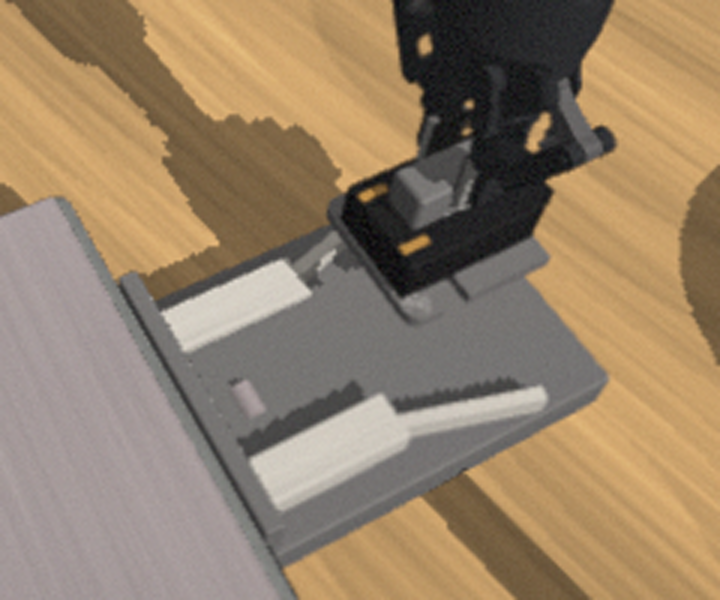

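View pics/t8.png

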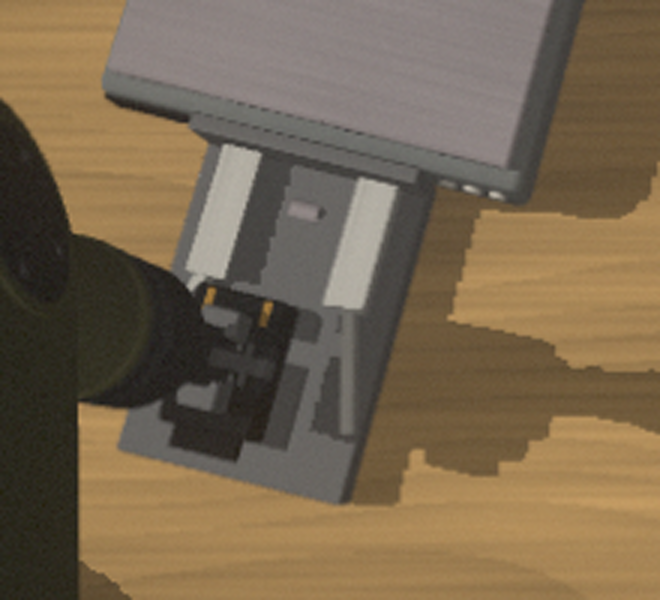

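The pack hangs nose toward the scale, parallel to the rails and over the entry; what looks like sideways offset is parallax. I'll correct by 9 mm in y and lower.

Emit:
send_rows:
  moves:
    - {"x": 1.0,"y": 0.45,"z": -0.2,"yaw": 0}
    - {"x": 1.7,"y": 0.45,"z": -0.2,"yaw": 0}
    - {"x": 1.7,"y": 0,"z": 0,"yaw": 0}
    - {"x": 1.3,"y": 0,"z": 0,"yaw": 0}
    - {"x": 0.6,"y": 0,"z": 0,"yaw": 0}
    - {"x": 0,"y": 0,"z": 0,"yaw": 0}
    - {"x": 0,"y": 0,"z": 0,"yaw": 0}
    - {"x": 0,"y": 0,"z": 0,"yaw": 0}

```text
time: 8.6
position: [0.5351, 0.1987, 0.0684]
tcp_rot: [[0.001, 0.233, 0.972], [0.0, 0.972, -0.233], [-1.0, 0.001, 0.001]]
wrist_force: [-0.8, 1.6, -5.0]
opening: 0.26
```

```bash
python3 -c "
from h import *
go(.534,.1975,.061,-13.6)
s=take('scene','scene9');t=take('top','top9')
cv2.imwrite('pics/s9.png',cv2.resize(s['pixels'][230:380,310:510,::-1],None,fx=4,fy=4,interpolation=cv2.INTER_CUBIC))
cv2.imwrite('pics/t9.png',cv2.resize(t['pixels'][125:275,100:260,::-1],None,fx=4,fy=4,interpolation=cv2.INTER_CUBIC))"
```

```text
t 8.6 pos [0.5351 0.1987 0.0684] psi -13.48 F [-0.8  1.6 -5. ] open 0.26
delta cm [ 0.74 -0.14 -0.08] yaw rad 0.002 tilt [0.0015 0.0004]
```

View pics/s9.png

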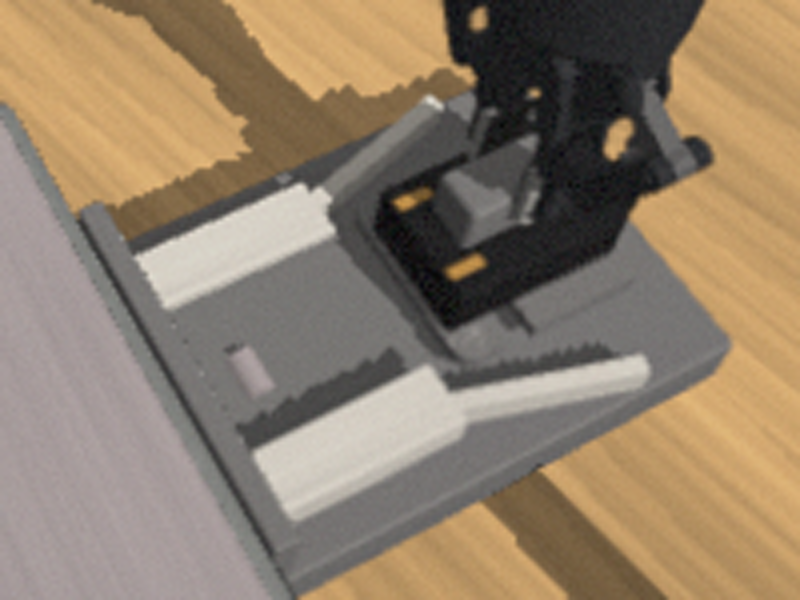

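View pics/t9.png

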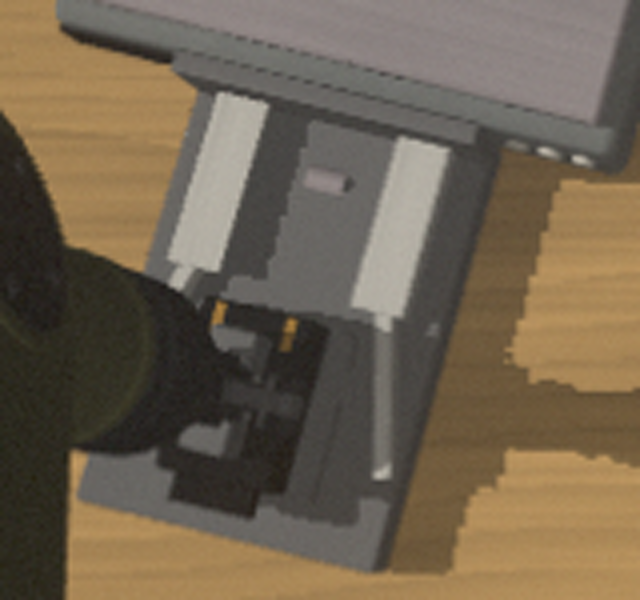

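```bash
python3 -c "
from h import *
c=lambda x,y,ox,oy:((x+.5)/4-.5+ox,(y+.5)/4-.5+oy)
T=load('top9');S=load('scene9')
H=np.array([.6362,.1728]);a=np.radians(-13.6);X=np.array([np.cos(a),np.sin(a)]);Y=np.array([-np.sin(a),np.cos(a)])
for s,l in((T,[c(219,313,100,125),c(290,333,100,125)]),(S,[c(466,267,310,230),c(411,199,310,230)])):
  q=[onz(s,*p,.0774)[:2] for p in l]; m=(q[0]+q[1])/2; d=q[0]-q[1]; print(m,(m-H)@X,(m-H)@Y,'yaw',np.degrees(np.arctan2(-d[0],d[1])),np.linalg.norm(d))
p=telemetry.read_state()['position'][:2];print('tcp',(p-H)@X,(p-H)@Y)
# lip inner corners & roller, shoe frame
for n,s,l in(('top',T,[c(267,100,100,125),c(217,270,100,125),c(396,138,100,125),c(352,307,100,125)]),('sc',S,[c(253,450,310,230),c(434,366,310,230),c(170,306,310,230),c(335,232,310,230)])):
  for p in l: q=onz(s,*p,.0465)[:2]-H; print(n,(q@X).round(4),(q@Y).round(4))
"
```

```text
[0.57023583 0.18952884] -0.06804825465431567 0.0007488253785925527 yaw -15.674862383809728 0.03675265790457886
[0.56796644 0.18791501] -0.0698745356244115 -0.0013533857587425587 yaw -11.453018008016715 0.03652197663583543
tcp -0.10426615615346257 0.0015835612003532239
top 0.0474 0.037
top -0.0448 0.037
top 0.0438 -0.0334
top -0.0469 -0.0352
sc 0.037 0.0338
sc -0.0474 0.0363
sc 0.0358 -0.0354
sc -0.0456 -0.0345
```

Emit:
send_rows:
  moves:
    - {"x": 0.4,"y": -0.1,"z": 0,"yaw": 0}
    - {"x": 0.2,"y": 0,"z": 0,"yaw": 0}
    - {"x": 0.1,"y": 0,"z": 0,"yaw": 0}
    - {"x": 0,"y": 0,"z": 0,"yaw": 0}
    - {"x": 0,"y": 0,"z": 0,"yaw": 0}

```text
time: 9.12
position: [0.5339, 0.1976, 0.0611]
tcp_rot: [[0.0, 0.233, 0.973], [-0.0, 0.973, -0.233], [-1.0, -0.0, 0.0]]
wrist_force: [-1.3, 0.4, -2.1]
opening: 0.266
```

```bash
cat >> h.py <<'E'
def sh():
    H=np.array([.6362,.1728]);a=np.radians(-13.6);X=np.array([np.cos(a),np.sin(a)]);Y=np.array([-np.sin(a),np.cos(a)])
    st=telemetry.read_state();p=st['position'];f=st['wrist_force'];print('t',round(st['time'],2),'shoe x,y mm',(1e3*np.array([(p[:2]-H)@X,(p[:2]-H)@Y])).round(1),'z',p[2].round(4),'F along,lat,z',round(f[:2]@X,1),round(f[:2]@Y,1),f[2].round(1))
E
python3 -c "
from h import *
sh()"
```

```text
t 9.12 shoe x,y mm [-1.053e+02  1.000e-01] z 0.0611 F along,lat,z -1.3 0.1 -2.1
```

Emit:
send_rows:
  moves:
    - {"x": 0.05,"y": 0,"z": 0,"yaw": 0}
    - {"x": 0,"y": 0,"z": 1.0,"yaw": 0}
    - {"x": 0,"y": 0,"z": 1.0,"yaw": 0}
    - {"x": 0,"y": 0,"z": 1.0,"yaw": 0}
    - {"x": 0,"y": 0,"z": 1.0,"yaw": 0}
    - {"x": 0,"y": 0,"z": 1.0,"yaw": 0}
    - {"x": 0,"y": 0,"z": 0,"yaw": 0}
    - {"x": 0,"y": 0,"z": 0,"yaw": 0}

```text
time: 9.78
position: [0.5855, 0.1859, 0.061]
tcp_rot: [[0.005, 0.233, 0.972], [0.0, 0.972, -0.233], [-1.0, 0.001, 0.005]]
wrist_force: [2.8, 0.2, 2.8]
opening: 0.266
```

```bash
python3 -c "
from h import *
sh()
s=take('scene','scene10');t=take('top','top10')
cv2.imwrite('pics/s10.png',cv2.resize(s['pixels'][230:380,310:510,::-1],None,fx=4,fy=4,interpolation=cv2.INTER_CUBIC))
cv2.imwrite('pics/t10.png',cv2.resize(t['pixels'][125:275,100:260,::-1],None,fx=4,fy=4,interpolation=cv2.INTER_CUBIC))"
```

```text
t 9.78 shoe x,y mm [-52.3   0.8] z 0.061 F along,lat,z 2.7 0.9 2.8
```

View pics/s10.png

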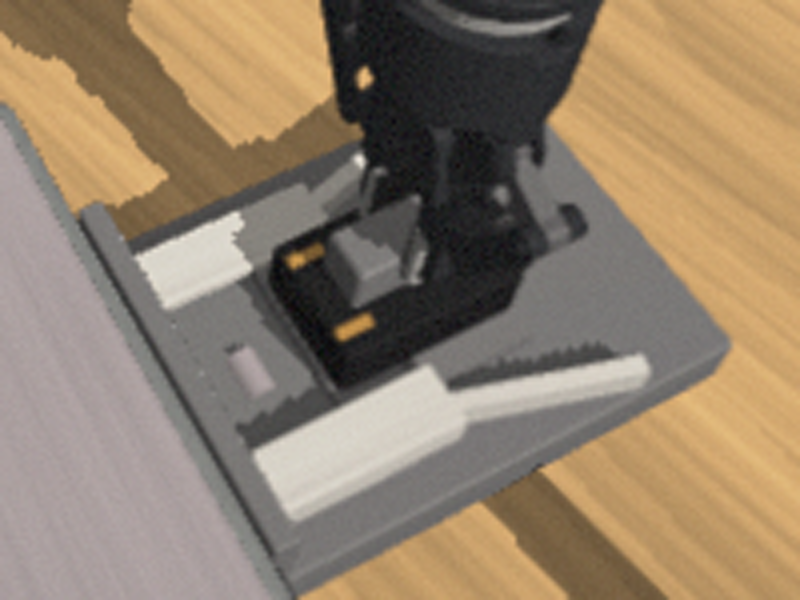

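View pics/t10.png

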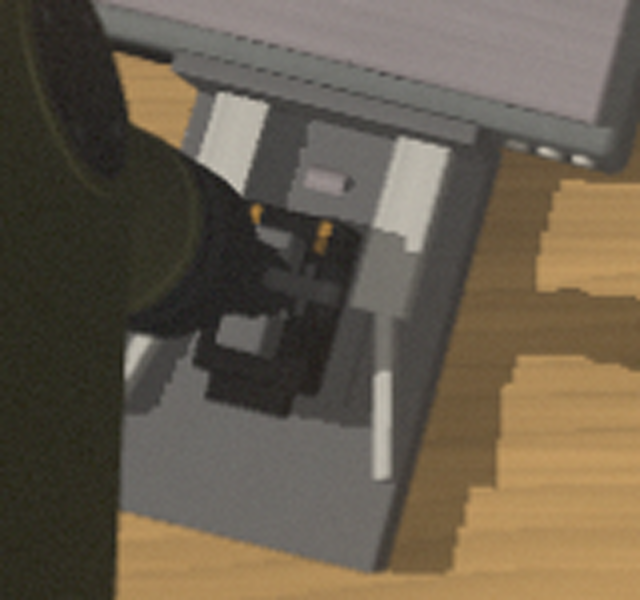

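The nose has passed between the rail ends, with the flange under both lips and forces below 3 N. I'll keep sliding.

Emit:
send_rows:
  moves:
    - {"x": 0,"y": -0.05,"z": 0.8,"yaw": 0}
    - {"x": 0,"y": 0,"z": 0.8,"yaw": 0}
    - {"x": 0,"y": 0,"z": 0.8,"yaw": 0}
    - {"x": 0,"y": 0,"z": 0.6,"yaw": 0}
    - {"x": 0,"y": 0,"z": 0,"yaw": 0}
    - {"x": 0,"y": 0,"z": 0,"yaw": 0}

```text
time: 10.38
position: [0.61, 0.1788, 0.061]
tcp_rot: [[-0.003, 0.233, 0.973], [0.0, 0.973, -0.233], [-1.0, -0.0, -0.003]]
wrist_force: [-3.7, 0.8, 8.5]
opening: 0.261
```

```bash
python3 -c "
from h import *
sh()"
```

```text
t 10.38 shoe x,y mm [-26.9  -0.3] z 0.061 F along,lat,z -3.8 -0.1 8.5
```

Emit:
send_rows:
  moves:
    - {"x": 0,"y": 0,"z": 0.6,"yaw": 0}
    - {"x": 0,"y": 0,"z": 0.6,"yaw": 0}
    - {"x": 0,"y": 0,"z": 0.5,"yaw": 0}
    - {"x": 0,"y": 0,"z": 0.4,"yaw": 0}
    - {"x": 0,"y": 0,"z": 0,"yaw": 0}
    - {"x": 0,"y": 0,"z": 0,"yaw": 0}
    - {"x": 0,"y": 0,"z": 0,"yaw": 0}

```text
time: 10.97
position: [0.6313, 0.1736, 0.061]
tcp_rot: [[-0.001, 0.233, 0.973], [-0.0, 0.973, -0.233], [-1.0, -0.0, -0.001]]
wrist_force: [-1.9, -0.3, 6.8]
opening: 0.262
```

```bash
python3 -c "
from h import *
sh()"
```

```text
t 10.97 shoe x,y mm [-5.  -0.4] z 0.061 F along,lat,z -1.8 -0.7 6.8
```

Now small steps, watching the axial force for the stop.

Emit:
send_rows:
  moves:
    - {"x": 0,"y": 0,"z": 0.2,"yaw": 0}
    - {"x": 0,"y": 0,"z": 0.2,"yaw": 0}
    - {"x": 0,"y": 0,"z": 0.1,"yaw": 0}
    - {"x": 0,"y": 0,"z": 0,"yaw": 0}
    - {"x": 0,"y": 0,"z": 0,"yaw": 0}

```text
time: 11.38
position: [0.633, 0.1732, 0.061]
tcp_rot: [[-0.006, 0.233, 0.973], [0.001, 0.973, -0.233], [-1.0, -0.001, -0.006]]
wrist_force: [-9.5, 2.4, 11.1]
opening: 0.263
```

```bash
python3 -c "
from h import *
sh()"
```

```text
t 11.38 shoe x,y mm [-3.2 -0.3] z 0.061 F along,lat,z -9.8 0.1 11.1
```

Emit:
send_rows:
  moves:
    - {"x": 0,"y": 0,"z": 0.2,"yaw": 0}
    - {"x": 0,"y": 0,"z": 0.1,"yaw": 0}
    - {"x": 0,"y": 0,"z": 0,"yaw": 0}
    - {"x": 0,"y": 0,"z": 0,"yaw": 0}

```text
time: 11.72
position: [0.6352, 0.1728, 0.0611]
tcp_rot: [[-0.008, 0.233, 0.973], [0.001, 0.973, -0.233], [-1.0, -0.001, -0.008]]
wrist_force: [-9.8, 2.3, 12.2]
opening: 0.257
```

```bash
python3 -c "
from h import *
sh()
s=take('scene','scene11');t=take('top','top11')
cv2.imwrite('pics/s11.png',cv2.resize(s['pixels'][240:360,310:460,::-1],None,fx=5,fy=5,interpolation=cv2.INTER_CUBIC))
cv2.imwrite('pics/t11.png',cv2.resize(t['pixels'][135:245,120:240,::-1],None,fx=5,fy=5,interpolation=cv2.INTER_CUBIC))"
```

```text
t 11.72 shoe x,y mm [-0.9 -0.3] z 0.0611 F along,lat,z -10.0 -0.1 12.2
```

View pics/s11.png

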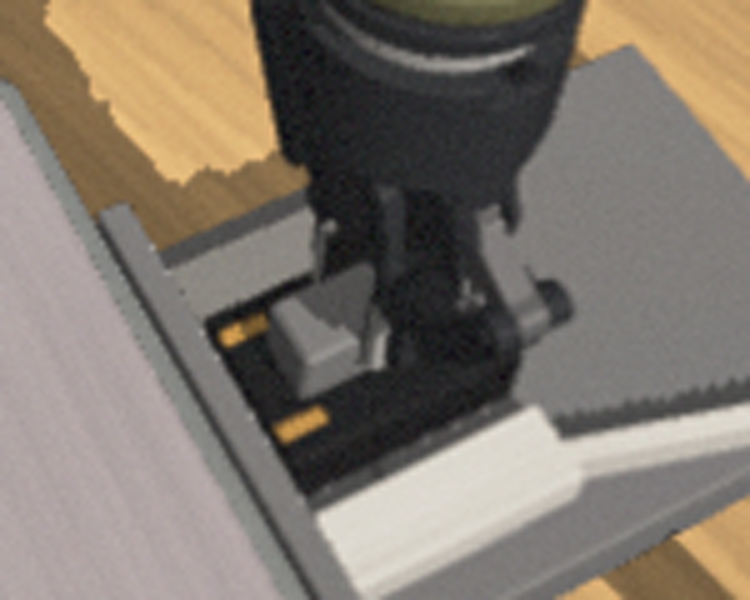

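View pics/t11.png

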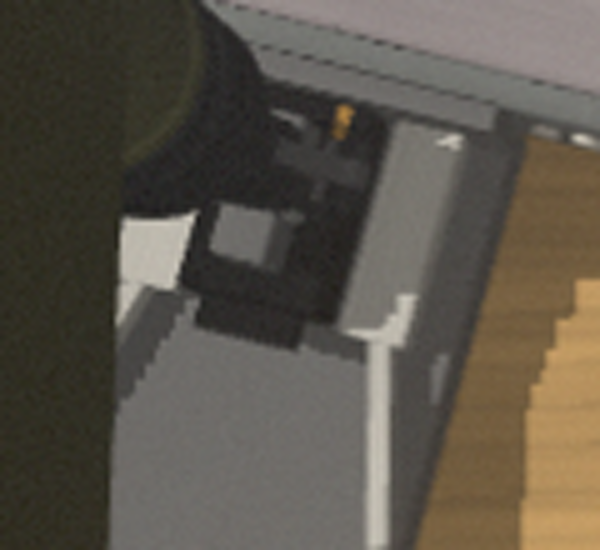

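The tail is nearly flush with the rail ends. The axial force sits at 10 N while the pack still moves, so this is the roller and not yet the stop. Keep pushing.

Emit:
send_rows:
  moves:
    - {"x": 0,"y": 0,"z": 0.15,"yaw": 0}
    - {"x": 0,"y": 0,"z": 0.15,"yaw": 0}
    - {"x": 0,"y": 0,"z": 0,"yaw": 0}
    - {"x": 0,"y": 0,"z": 0,"yaw": 0}

```text
time: 12.15
position: [0.6361, 0.1725, 0.0612]
tcp_rot: [[-0.011, 0.233, 0.972], [0.002, 0.973, -0.233], [-1.0, -0.001, -0.011]]
wrist_force: [-14.0, 2.7, 15.0]
opening: 0.262
```

```bash
python3 -c "
from h import *
sh()"
```

```text
t 12.15 shoe x,y mm [-0.  -0.3] z 0.0612 F along,lat,z -14.2 -0.7 15.0
```

Emit:
send_rows:
  moves:
    - {"x": 0,"y": 0,"z": 0.15,"yaw": 0}
    - {"x": 0,"y": 0,"z": 0.15,"yaw": 0}
    - {"x": 0,"y": 0,"z": 0,"yaw": 0}
    - {"x": 0,"y": 0,"z": 0,"yaw": 0}

```text
time: 12.48
position: [0.6365, 0.1725, 0.0615]
tcp_rot: [[-0.015, 0.233, 0.972], [0.002, 0.973, -0.233], [-1.0, -0.001, -0.016]]
wrist_force: [-18.3, 4.7, 20.6]
opening: 0.262
```

```bash
python3 -c "
from h import *
sh()"
```

```text
t 12.48 shoe x,y mm [ 0.4 -0.2] z 0.0615 F along,lat,z -18.9 0.2 20.6
```

```bash
python3 -c "
from h import *
sh()
s=take('scene','scene12');t=take('top','top12')
b=cv2.resize(s['pixels'][240:350,320:440,::-1],None,fx=6,fy=6,interpolation=cv2.INTER_CUBIC);b=np.clip(b*1.7,0,255)
cv2.imwrite('pics/s12.png',b)
b=cv2.resize(t['pixels'][145:225,140:230,::-1],None,fx=8,fy=8,interpolation=cv2.INTER_CUBIC);b=np.clip(b*1.7,0,255)
cv2.imwrite('pics/t12.png',b)"
```

```text
t 12.48 shoe x,y mm [ 0.4 -0.2] z 0.0615 F along,lat,z -18.9 0.2 20.6[ WARN:0@2.899] global loadsave.cpp:1063 imwrite_ Unsupported depth image for selected encoder is fallbacked to CV_8U.
```

View pics/s12.png

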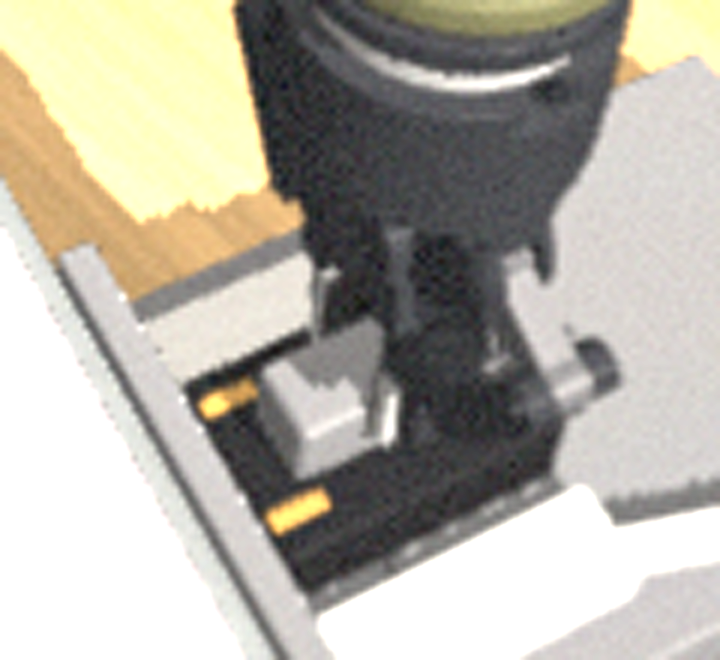

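View pics/t12.png

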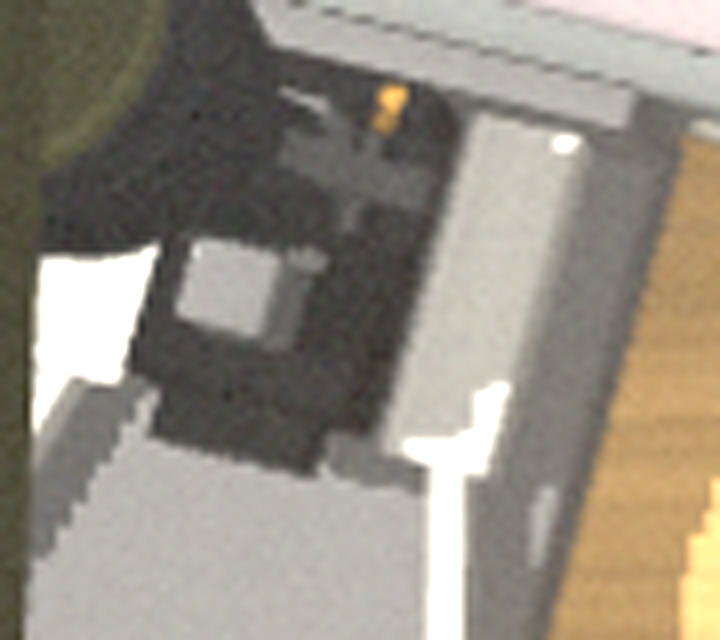

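```bash
python3 -c "
from h import *
H=np.array([.6362,.1728]);a=np.radians(-13.6);X=np.array([np.cos(a),np.sin(a)]);Y=np.array([-np.sin(a),np.cos(a)])
T=load('top12');S=load('scene12')
f=lambda s,x,y,k,ox,oy,z:(lambda q:(1e3*np.array([q@X,q@Y])).round(1))(onz(s,(x+.5)/k-.5+ox,(y+.5)/k-.5+oy,z)[:2]-H)
t=lambda x,y,z:f(T,x,y,8,140,145,z); s=lambda x,y,z:f(S,x,y,6,320,240,z)
print('flange tail',t(335,472,.038),t(415,492,.038),'(as shadow on deck)',t(415,492,.03))
print('lip tail end',t(385,452,.0465),t(488,475,.0465))
print('rib tail exp -31',t(178,315,.096),t(268,338,.096))
print('rib nose scene exp +31, y12,-12',s(304,432,.096),s(262,383,.096))
print('contacts scene',s(270,515,.07),s(203,405,.07))
print('stop top lip scene',s(318,605,.0465),s(180,375,.0465))
T0=load('top0');S0=load('scene0')
# contacts on pack at start, for reference in pack frame
P=np.array([.569,-.252]);b=np.radians(-5.5);U=np.array([np.cos(b),np.sin(b)]);V=np.array([-np.sin(b),np.cos(b)])
for p in((240,178),(262,125),(362,187)): q=onz(T0,(p[0]+.5)/7-.5+340,(p[1]+.5)/7-.5+170,.04)[:2]-P; print('c0 top',q@U,q@V)
for p in((182,318),(240,296),(130,250)): q=onz(S0,(p[0]+.5)/7-.5+230,(p[1]+.5)/7-.5+135,.04)[:2]-P; print('c0 sc',q@U,q@V)
"
```

```text
flange tail [-53.7 -21.7] [-53.9 -43.1] (as shadow on deck) [-53.4 -41. ]
lip tail end [-46.3 -35.2] [-45.8 -62.3]
rib tail exp -31 [-29.1   9. ] [-29.4 -13.8]
rib nose scene exp +31, y12,-12 [30.6  7.3] [33.2 -9.4]
contacts scene [41.7 12.8] [ 41.9 -22.4]
stop top lip scene [36.  31.2] [ 36.  -43.9]
c0 top 0.026370234660772603 0.019233233693425816
c0 top 0.04306324515032898 0.01383832558822912
c0 top 0.027243018900262744 -0.017635856589572254
c0 sc 0.044272943738620646 0.014536720418388476
c0 sc 0.02393327581836916 0.0161028901703659
c0 sc 0.04324971903256468 -0.024547147926365614
```

Motion has stopped: 0.4 mm for a 3 mm command, with 19 N axial. Rib, contacts and TCP all put the pack within about 2 mm of home. I'll back the command off to unload it, then check that the detent holds.

Emit:
send_rows:
  moves:
    - {"x": 0,"y": 0,"z": -0.3,"yaw": 0}
    - {"x": 0,"y": 0,"z": -0.3,"yaw": 0}
    - {"x": 0,"y": 0,"z": -0.2,"yaw": 0}
    - {"x": 0,"y": 0,"z": 0,"yaw": 0}
    - {"x": 0,"y": 0,"z": 0,"yaw": 0}

```text
time: 13.0
position: [0.636, 0.1726, 0.061]
tcp_rot: [[-0.003, 0.232, 0.973], [0.0, 0.973, -0.232], [-1.0, -0.0, -0.003]]
wrist_force: [-5.1, 0.6, 8.2]
opening: 0.261
```

```bash
python3 -c "
from h import *
sh()"
```

```text
t 13.0 shoe x,y mm [-0.2 -0.2] z 0.061 F along,lat,z -5.0 -0.6 8.2
```

Emit:
send_rows:
  moves:
    - {"x": 0,"y": 0,"z": -0.2,"yaw": 0}
    - {"x": 0,"y": 0,"z": -0.1,"yaw": 0}
    - {"x": 0,"y": 0,"z": 0,"yaw": 0}
    - {"x": 0,"y": 0,"z": 0,"yaw": 0}
    - {"x": 0,"y": 0,"z": 0,"yaw": 0}

```text
time: 13.42
position: [0.6359, 0.1727, 0.061]
tcp_rot: [[0.002, 0.233, 0.973], [-0.0, 0.973, -0.233], [-1.0, 0.0, 0.002]]
wrist_force: [1.5, -1.4, 6.0]
opening: 0.262
```

```bash
python3 -c "
from h import *
sh()"
```

```text
t 13.42 shoe x,y mm [-0.2 -0.2] z 0.061 F along,lat,z 1.8 -1.0 6.0
```

Emit:
send_rows:
  moves:
    - {"x": 0,"y": 0,"z": -0.2,"yaw": 0}
    - {"x": 0,"y": 0,"z": -0.1,"yaw": 0}
    - {"x": 0,"y": 0,"z": 0,"yaw": 0}
    - {"x": 0,"y": 0,"z": 0,"yaw": 0}

```text
time: 13.75
position: [0.6339, 0.1737, 0.061]
tcp_rot: [[0.003, 0.233, 0.973], [0.0, 0.973, -0.233], [-1.0, 0.001, 0.003]]
wrist_force: [4.8, -2.7, 6.1]
opening: 0.26
```

```bash
python3 -c "
from h import *
sh()"
```

```text
t 13.75 shoe x,y mm [-2.4  0.3] z 0.061 F along,lat,z 5.3 -1.5 6.1
```

It slid back 2 mm under a 5 N tug, which could be play in the notch or a detent that hasn't engaged. I'll take off the downward press and push in again more firmly.

Emit:
send_rows:
  moves:
    - {"x": -0.08,"y": 0,"z": 0.1,"yaw": 0}
    - {"x": 0,"y": 0,"z": 0.2,"yaw": 0}
    - {"x": 0,"y": 0,"z": 0.2,"yaw": 0}
    - {"x": 0,"y": 0,"z": 0,"yaw": 0}
    - {"x": 0,"y": 0,"z": 0,"yaw": 0}

```text
time: 14.17
position: [0.6334, 0.1737, 0.061]
tcp_rot: [[-0.007, 0.233, 0.972], [0.002, 0.973, -0.233], [-1.0, -0.0, -0.007]]
wrist_force: [-4.4, 3.1, 9.2]
opening: 0.259
```

```bash
python3 -c "
from h import *
sh()"
```

```text
t 14.17 shoe x,y mm [-3.   0.2] z 0.061 F along,lat,z -5.0 2.0 9.2
```

Emit:
send_rows:
  moves:
    - {"x": 0,"y": 0,"z": 0.2,"yaw": 0}
    - {"x": 0,"y": 0,"z": 0.2,"yaw": 0}
    - {"x": 0,"y": 0,"z": 0,"yaw": 0}
    - {"x": 0,"y": 0,"z": 0,"yaw": 0}

```text
time: 14.5
position: [0.6342, 0.1734, 0.0611]
tcp_rot: [[-0.012, 0.233, 0.972], [0.002, 0.972, -0.233], [-1.0, -0.001, -0.012]]
wrist_force: [-9.1, 3.4, 14.1]
opening: 0.26
```

```bash
python3 -c "
from h import *
sh()"
```

```text
t 14.5 shoe x,y mm [-2.1  0.1] z 0.0611 F along,lat,z -9.6 1.2 14.1
```

Emit:
send_rows:
  moves:
    - {"x": 0,"y": 0,"z": 0.2,"yaw": 0}
    - {"x": 0,"y": 0,"z": 0.2,"yaw": 0}
    - {"x": 0,"y": 0,"z": 0.1,"yaw": 0}
    - {"x": 0,"y": 0,"z": 0,"yaw": 0}
    - {"x": 0,"y": 0,"z": 0,"yaw": 0}

```text
time: 14.92
position: [0.6363, 0.1728, 0.0614]
tcp_rot: [[-0.016, 0.233, 0.972], [0.003, 0.972, -0.233], [-1.0, -0.001, -0.017]]
wrist_force: [-16.1, 5.5, 19.1]
opening: 0.257
```

```bash
python3 -c "
from h import *
sh()"
```

```text
t 14.92 shoe x,y mm [0.1 0. ] z 0.0614 F along,lat,z -16.9 1.6 19.1
```

Emit:
send_rows:
  moves:
    - {"x": 0,"y": 0,"z": 0.2,"yaw": 0}
    - {"x": 0,"y": 0,"z": 0.2,"yaw": 0}
    - {"x": 0,"y": 0,"z": 0.1,"yaw": 0}
    - {"x": 0,"y": 0,"z": 0,"yaw": 0}
    - {"x": 0,"y": 0,"z": 0,"yaw": 0}

```text
time: 15.33
position: [0.6369, 0.1727, 0.0619]
tcp_rot: [[-0.024, 0.233, 0.972], [0.004, 0.972, -0.233], [-1.0, -0.001, -0.024]]
wrist_force: [-25.1, 7.1, 27.1]
opening: 0.261
```

```bash
python3 -c "
from h import *
sh()
s=take('scene','scene13');t=take('top','top13')
b=cv2.resize(s['pixels'][240:350,320:440,::-1],None,fx=6,fy=6,interpolation=cv2.INTER_CUBIC)
b=cv2.convertScaleAbs(b,alpha=1.7)
cv2.imwrite('pics/s13.png',b)"
```

```text
t 15.33 shoe x,y mm [0.7 0.1] z 0.0619 F along,lat,z -26.1 1.0 27.1
```

View pics/s13.png

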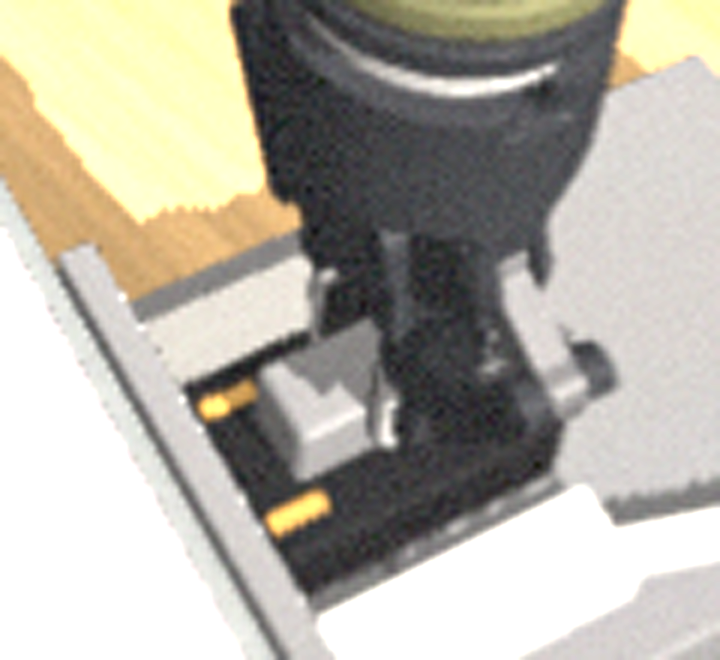

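The push is firm against the stop at 26 N, with the TCP within 0.7 mm of the earlier stop position. Next I unload it and raise the tool slightly to remove the downward press.

Emit:
send_rows:
  moves:
    - {"x": 0,"y": 0,"z": -0.4,"yaw": 0}
    - {"x": 0,"y": 0,"z": -0.4,"yaw": 0}
    - {"x": 0,"y": 0,"z": -0.3,"yaw": 0}
    - {"x": 0,"y": 0,"z": -0.1,"yaw": 0}
    - {"x": 0,"y": 0,"z": 0,"yaw": 0}
    - {"x": 0,"y": 0,"z": 0,"yaw": 0}

```text
time: 15.93
position: [0.636, 0.173, 0.061]
tcp_rot: [[-0.005, 0.233, 0.973], [0.001, 0.973, -0.233], [-1.0, -0.0, -0.005]]
wrist_force: [-2.4, 1.5, 7.6]
opening: 0.262
```

```bash
python3 -c "
from h import *
sh()"
```

```text
t 15.93 shoe x,y mm [-0.3  0.1] z 0.061 F along,lat,z -2.7 0.9 7.6
```

Emit:
send_rows:
  moves:
    - {"x": 0,"y": 0,"z": 0,"yaw": 0}
    - {"x": 0,"y": 0,"z": 0,"yaw": 0}
    - {"x": 0,"y": 0,"z": 0,"yaw": 0}
    - {"x": 0,"y": 0,"z": 0,"yaw": 0}
    - {"x": -1.0,"y": 0,"z": 0,"yaw": 0}
    - {"x": -2,"y": 0,"z": 0,"yaw": 0}
    - {"x": -3,"y": 0,"z": 0,"yaw": 0}
    - {"x": -3,"y": 0,"z": 0,"yaw": 0}
    - {"x": -3,"y": 0,"z": 0,"yaw": 0}
    - {"x": 0,"y": 0,"z": 0,"yaw": 0}
  claw: 60

```text
time: 16.77
position: [0.6433, 0.1729, 0.1892]
tcp_rot: [[0.013, 0.233, 0.972], [0.003, 0.973, -0.233], [-1.0, 0.006, 0.012]]
wrist_force: [1.1, -0.2, 0.8]
opening: 0.601
```

Emit:
send_rows:
  moves:
    - {"x": 0,"y": 2,"z": -3,"yaw": 0}
    - {"x": 0,"y": 2,"z": -3,"yaw": 0}
    - {"x": 0,"y": 2,"z": -3,"yaw": 0}
    - {"x": 0,"y": 2,"z": -3,"yaw": 0}
    - {"x": 0,"y": 2,"z": -2,"yaw": 0}
    - {"x": 0,"y": 2,"z": 0,"yaw": 0}
    - {"x": 0,"y": 0,"z": 0,"yaw": 0}

```text
time: 17.35
position: [0.5302, 0.3252, 0.1817]
tcp_rot: [[0.001, 0.229, 0.973], [0.003, 0.973, -0.229], [-1.0, 0.003, 0.001]]
wrist_force: [1.1, -0.2, -0.3]
opening: 0.601
```

```bash
python3 -c "
from h import *
sh()
s=take('scene','scene14');t=take('top','top14')
b=cv2.resize(s['pixels'][240:360,310:460,::-1],None,fx=5,fy=5,interpolation=cv2.INTER_CUBIC)
cv2.imwrite('pics/s14.png',cv2.convertScaleAbs(b,alpha=1.4))
b=cv2.resize(t['pixels'][135:245,120:240,::-1],None,fx=5,fy=5,interpolation=cv2.INTER_CUBIC)
cv2.imwrite('pics/t14.png',cv2.convertScaleAbs(b,alpha=1.4))"
```

```text
t 17.35 shoe x,y mm [-138.9  123.2] z 0.1817 F along,lat,z 1.1 0.0 -0.3
```

View pics/s14.png

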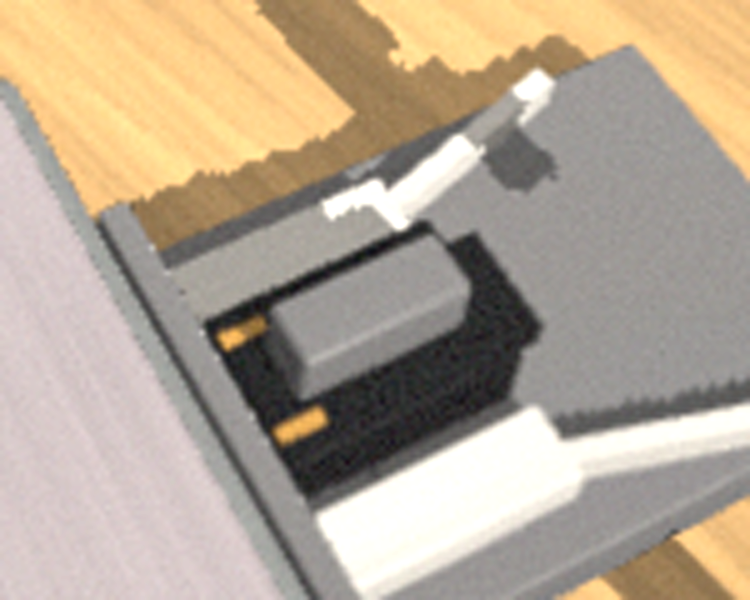

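View pics/t14.png

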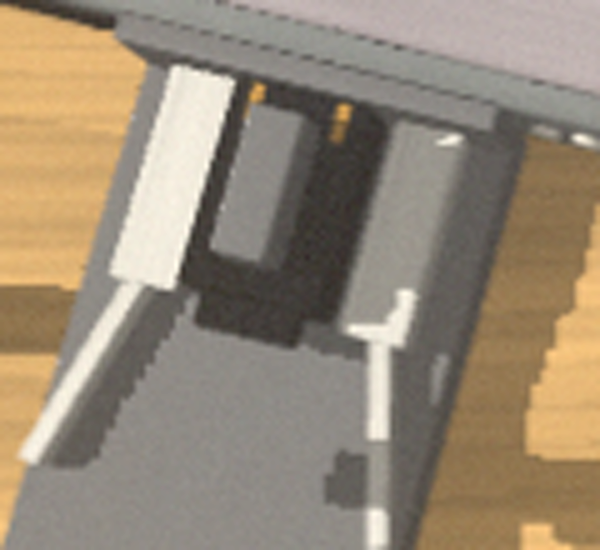

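View pics/top14.png

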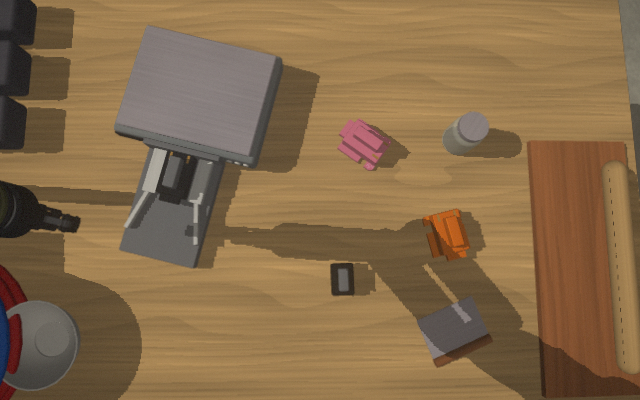

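The pack sits in the rails and the gripper is clear; the small pack is still at (342,279) and the look-alikes haven't moved. Now I measure how far in it is.

```bash
python3 -c "
from h import *
H=np.array([.6362,.1728]);a=np.radians(-13.6);X=np.array([np.cos(a),np.sin(a)]);Y=np.array([-np.sin(a),np.cos(a)])
T=load('top14');S=load('scene14')
f=lambda s,x,y,k,ox,oy,z:(lambda q:(1e3*np.array([q@X,q@Y])).round(1))(onz(s,(x+.5)/k-.5+ox,(y+.5)/k-.5+oy,z)[:2]-H)
t=lambda x,y,z:f(T,x,y,5,120,135,z); s=lambda x,y,z:f(S,x,y,5,310,240,z)
print('rib top',[t(*p,.096) for p in((252,102),(305,115),(268,266),(211,250))])
print('rib scene',[s(*p,.096) for p in((307,358),(274,315),(431,236),(470,280))])
print('body top edges scene (tail -44; tab -58) ',s(542,325,.07),s(522,360,.07))
print('contacts sc nose ends',s(275,433,.07),s(218,335,.07),'tail ends',s(325,410,.07),s(265,320,.07))
print('lip tails top',t(112,273,.0465),t(175,290,.0465),t(340,330,.0465),t(405,345,.0465))
print('lip tails sc',s(540,408,.0465),s(582,465,.0465))
"
```

```text
rib top [array([30.3,  9.5]), array([ 30.2, -12.1]), array([-31.2, -14.6]), array([-30.3,   8.7])]
rib scene [array([29.3,  7.3]), array([30.9, -9.8]), array([-28.1, -11.7]), array([-30.3,   7.1])]
body top edges scene (tail -44; tab -58)  [-53.6  20.4] [-40.7  27.7]
contacts sc nose ends [42.4 14. ] [ 41.8 -23.3] tail ends [24.5 14.3] [ 25.6 -21.2]
lip tails top [-44.7  62.4] [-45.4  35.3] [-45.4 -34.7] [-45.1 -62.2]
lip tails sc [-46.5  36. ] [-47.1  58.1]
```

```bash
python3 -c "
from h import *
print(telemetry.read_state()['time']); print(env.close_job())"
```

```text
17.45
the job is handed in; nothing more can be done
None
```

The larger flanged pack is in the scale's shoe, fully slid under the rail lips and released. I handed the job in at 17.5 s with the gripper clear of everything. I gripped the pack by its rib, set it on the deck at the open end nose first, and pushed it along the rails until it stopped.

**What the last checks showed:**
- **Stop:** a second, firmer push of 26 N moved the pack no more than 0.7 mm past the first stop.
- **Position:** after release, the rib measured within about 0.5 mm of home lengthwise in both views. The scene view reads about 2 mm short, so allow up to 2 mm past home. Sideways it was about 2 mm off centre, inside the clearance.
- **Other objects:** the small pack and both look-alikes are where they started.

**What disagreed or stayed uncertain:**
- **Detent:** I felt no clear drop into the notch. A tug of about 5 N slid the pack back about 2 mm, where it held. That could be play in the notch or friction. I pushed it fully in again before letting go, and its position fits the detent being engaged.
- **Fingers:** in the images the finger ends looked about 18 mm shorter than the stated TCP. I lowered the gripper in small steps using the pictures and the force readings instead.

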